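# Free the flat battery from the loupe headlight's power unit and put it on charge

### The job

The loupe headlight's battery is flat: squeeze the two side buttons on the nose of its power unit together so that the hood springs up, tip the hood right back so that it stays open, take the battery pack out and set it down in the empty bay of the charger, lying flat, fully down and with its contacts the same way round as the pack already charging. Set it down rather than dropping it, leave the hood open, and leave the charging pack, the loupes and the other things where they are.

Things in the scene. Friction and masses are not known exactly. Their poses are not given: they have to be found in the camera images.
- unit: headlight power unit, fixed, on a steel plate 196 x 76 x 4 mm: grey base and nose, black hood; 170 long (x), 52 wide (y), 62 high when shut. Origin: centre of the plate's underside. x runs from the nose (-x, towards the robot) to the hinge (+x), z up. Nose: x -85 to -46, 44 wide, 44 high, with a knob on top up to 50. Under the hood a deck 26 above the table carries the pack; rims beside it 30 high
- button_left (a joint): press of the +y side button of the nose, m: 0 out, 0.0055 fully in. Sprung: about 3 N to start, 10 N fully in. Each button draws back one hook; both must be in by more than 3 mm at the same time to let the hood go. They spring out again when let go
- button_right (a joint): the same for the button on the -y side of the nose
- button_left_face (a point): centre of the outer face of the +y button, a ribbed black pad 24 long (along the unit's x) and 24 high (18 to 42 above the table); the face is 30 from the unit's middle plane (60 over both, 49 fully squeezed), 65 to -x of its origin. Moves with the button; axes as the unit's
- button_right_face (a point): the same for the -y button
- hood (a joint): hood angle, rad: 0 shut and latched, 2.0 leaning back on its stop. When both buttons are in, a spring lifts it to about 0.5, where it rests and does not latch again when they come out (a hand above it stops it early; it then follows as the hand leaves). Then under 1 N at its edge moves it; past about 1.35 it falls back by itself and stays open
- hood_edge (a point): middle of the lower front edge of the hood (the edge next to the nose), 125 from the hinge line and 30.5 above the table when shut; its x, y, z axes turn with the hood. The hood is 52 wide, 32 deep, open below, with a front wall 3 thick
- hood_hinge (a point): middle of the hinge line, 80 to +x of the unit's origin and 30 above the table; the hinge runs along the unit's y; this point's axes turn with the hood
- pack: flat battery pack, a grey block 90 long (x), 35 wide (y), 30 high, about 0.18 kg, loose, hidden under the hood at first: its origin (centre of its underside) is then 14 to +x of the unit's origin and 26 above the table, axes along the unit's. With the hood open it stands 26 proud of the rims. Brass contacts at its +x end
- pack_contacts (a point): centre of the pack's contact end face (+x end), 45 from its middle, 15 above its underside
- charger: white two-bay charger with dark bay floors, fixed, 130 (x) by 192 (y). Origin: under its centre. Bays: recesses 98 long (x) by 43 wide, floor 22 above the table, walls up to 34 (back wall, at +x: 46); side walls are missing over the middle 48 of their length, so fingers fit down to the floor. The bay at +y 44 holds a charging pack, the one at -y 44 is empty. Brass contacts at the bays' +x end
- bay_free (a point): centre of the floor of the empty bay, 22 above the table; axes as the charger's: the pack belongs here with its origin at this point and its x axis along this x
- pack_charging: the pack already charging in the +y bay: same shape and axes as pack. Leave it there
- loupes: pair of surgical loupes, white frame 142 wide and 130 deep, 46 high, standing on the table beyond the task's things. Origin under the middle of the lenses. Leave alone
- forceps: aluminium microsurgery forceps lying on the table, 180 long (x), 13 wide, 7 high; origin under its middle. Leave alone
- marker: marker pen lying on the table, 140 long (x), 12 thick; origin under its middle. Leave alone
- saline: white bottle, 60 across and 150 high, at the right-hand side; origin under its middle. Leave alone
- practice_model: red rubber practice model about 110 long and 55 high, lying on the grey foam block at the left; origin under its middle. Leave alone
- steel_cup: small steel bowl, 80 across and 60 high, at the left; origin under its middle. Leave alone
Not all that is in view belongs to the job. What is shaped like the unit but blue or purple is not meant.

How it is judged:
By the outcome, as a careful person would: the job done as asked, in the order asked, and still so for the second after the job is handed in, with the robot touching nothing.
It also fails if it takes over 54 s, if anything falls off the work surface, if the arm or the gripper's body presses on something with over 40 N, if the wrist force passes 120 N, or if a joint passes its speed limit or range.

### The arm

A 6-joint arm with a two-finger parallel gripper is mounted at the origin on the work surface. World frame = base frame: x ahead of the robot, y to its left, z up, the work surface at z = 0. Lengths are in m, angles in degrees, forces in N, time in s.
With the tool pointing down it reaches from about 0.3 to 0.75 m from the base axis. Payload 8.5 kg.
Tool frame: the origin (TCP) lies at the very end of the fingers, on their centre line; the grasp point (between the pads) lies 19 mm behind it; z points along the fingers, y is the direction in which the jaws open and shut (so a half turn about z gives the same grasp; the last joint's range is limited). The gripper opens to 85 mm and grips with 20 to 120 N. Pads are 22 mm wide; open, the fingers measure 114 mm over their backs; the gripper's body (76 mm by 85 mm) begins 54 mm behind the grasp point. The pads swing forward as they close: fully open they stand 13 mm farther back than shut.
Start: joints at [-86.706, 21.807, 74.336, -0, 83.858, -12.336], TCP at [0.148, -0.53, 0.231] pointing down, gripper open.
Joint ranges: [-178.18, 178.18], [-50.72, 133.34], [12.68, 142.11], [-81.47, 261.47], [9.98, 163.14], [-165.26, 165.26]. Speed limits (degrees/s): [136.94, 136.94, 180, 180, 180, 180].

### API

Orientations are given as a 3x3 rotation matrix whose columns are the frame's x, y, z axes.
In Python, from rig import env, vision, close_job, spotter gives the robot as it stands. The module is installed in compiled form; this text tells all that it offers.
- The arm moves only by the tool jog_arm, never from a script. Its argument "plan" is a list that holds one entry, the list of rows, each a list of 6 numbers: the shift along the tool's x, y, z in units of 40 mm (1.0 is 40 mm), then the turn, a rotation vector about the tool's x, y, z in units of 0.15 rad (1.0 is 0.15 rad). A call has 1 to 10 rows; each row shifts and turns the commanded pose from where the row before left it, along the tool's axes as they then stand; what a row does not reach is not made up. A row lasts 1/10 s, in which the tool goes at most 50 mm and 8.59 degrees, less where a joint would pass 70% of its speed; a pose out of reach is approached as far as the arm can. A call with a number of a shift or a turn outside -1 to 1 is refused whole. A call with a gripper value outside its range is refused whole. "grip" is the opening, from -1 (shut) to 1 (fully open), set as the call begins (left out, the last holds). The fingers move at their own pace and stop on an object; "squeeze" is the grip in N (left out, the last holds). Time passes only in rows, so rows that do not move let the fingers close. It gives the time, the measured TCP pose, the force and the opening at its end, in the units of the state.
- env.observe(): the state, without advancing time (a new reading comes with each control period).
- vision.get_image(name): name is "scene" or "top" or "wrist"; returns (picture, depth): 384x512x3 uint8, red, green, blue; 384x512 float32, m along the optical axis (not along the pixel's ray), 0 where there is no reading.
- vision.camera_info(name): a dict with "fx", "fy", "cx", "cy" (pixels), "rvec" (rotation vector, rad) and "tvec" (3), from world to camera coordinates, as OpenCV has them. Camera axes: x right, y down, z forward; pixel columns grow to the right and rows downward; lengths in m; the calibration is good to about 2 mm. A picture is of the moment at which its call begins: read the wrist's pose just before it. camera_info takes no time and is no camera call; for the wrist camera it gives the pose at the moment of the call.
- close_job(): hands the job in, once; it reports no verdict.
Trained networks look in the newest picture that a camera, given by its name, has taken for a name from the list of things; names that differ only in an ending like _2 or _b are one class to them, and where a whole thing is asked for, a point or a joint stands for the part that bears it (a point fixed in the world has none). Each returns a list of dicts, best first, with "score" (0 to 1); they miss things now and then, are a little off and sometimes report something else, mostly with a low value. They report only what shows in the picture. A call takes as long as a camera call. They do not tell look-alikes from the thing itself.
- spotter.trace(camera, query): "pixels" (384x512 bool, what is visible of it) and "rect" ([left, top, right, bottom] in pixels, round what is visible of it).
The state is a dict: "time_s": time; "q": joint angles; "qvel": joint speeds; "joint_efforts": joint torques, N m; "position": TCP position; "tool_rot": TCP orientation; "ft_force": force on the tool from outside, world axes, zero at the start; "wrist_torque": the same for the moment, N m; "grip_width": finger opening in m.
Only numpy, scipy, OpenCV 4.12 (cv2) and the standard library are available. Lean on these libraries where they do the work, as an engineer would, in place of code of your own. Each camera call takes 0.05 s, during which the arm holds its last target.

## Working session

There is one attempt and no reset: what is moved stays moved. The work goes in short steps, Python scripts to look and compute and a tool call to move; the robot and the scene stay as the last step left them, time stands still between calls to the robot, and variables do not carry over. Pictures are saved under pics/ and viewed, and the job is handed in when it is done.

Besides the shell and the picture viewer there is one more tool, called after "Call:" as a command line: name --argument value ..., lists and objects as JSON in quotes. jog_arm: Moves the arm, as the interface text tells. Its arguments: {"type":"object","properties":{"plan":{"type":"array"},"grip":{"type":"number"},"squeeze":{"type":"number"}},"required":["plan"]}

```bash
mkdir -p pics; ls; cat > h.py <<'E'
import numpy as np, cv2
from rig import env, vision, close_job, spotter
def cam(n):
    c=vision.camera_info(n); K=np.array([[c['fx'],0,c['cx']],[0,c['fy'],c['cy']],[0,0,1.]])
    return K,cv2.Rodrigues(np.array(c['rvec'],float))[0],np.array(c['tvec'],float).reshape(3)
def cloud(n,d):
    K,R,t=cam(n); v,u=np.mgrid[0:384,0:512]
    P=np.stack([(u-K[0,2])/K[0,0]*d,(v-K[1,2])/K[1,1]*d,d],-1)
    W=(P-t)@R; W[d<=0]=np.nan; return W
def save(n,im): cv2.imwrite('pics/'+n,cv2.cvtColor(im,cv2.COLOR_RGB2BGR))
E
python3 - <<'E'
from h import *
for n in ['scene','top']:
    im,d=vision.get_image(n); save(n+'0.png',im); np.savez(n+'0.npz',im=im,d=d,W=cloud(n,d))
print(env.observe())
for q in ['unit','charger','pack_charging','hood','button_left']:
    for r in spotter.trace('top',q)[:3]: print(q,r['score'],r['rect'])
E
```

```text
pics
{'time_s': 0.1, 'q': array([-8.67071675e+01,  2.18386723e+01,  7.43792373e+01,  8.23875804e-04,
        8.38583751e+01, -1.23359101e+01]), 'qvel': array([ 0.06725444,  0.01188649, -0.0799606 , -0.08514061,  0.01349834,
        0.09426083]), 'joint_efforts': array([ 2.79821543e-03, -4.49222231e+01, -2.31657493e+01, -1.97301597e-04,
        3.67628876e-03, -1.00135367e-05]), 'position': array([ 0.14815655, -0.52939978,  0.23076597]), 'tool_rot': array([[ 9.63027968e-01,  2.69401429e-01, -6.22023195e-05],
       [ 2.69401271e-01, -9.63027095e-01,  1.33004155e-03],
       [ 2.98412576e-04, -1.29762460e-03, -9.99999114e-01]]), 'ft_force': array([ 0.39845336, -0.27043123, -0.10292066]), 'wrist_torque': array([-0.04651459, -0.03676171,  0.05291031]), 'grip_width': 0.08538613518537139}
unit 0.8 [181.6, 169.4, 203.9, 220.5]
unit 0.8 [154.8, 235.4, 182.7, 296.3]
unit 0.75 [312.3, 229.7, 338.8, 263.8]
charger 0.69 [285.4, 176.4, 345.0, 216.9]
pack_charging 0.52 [295.3, 189.1, 314.3, 211.2]
pack_charging 0.23 [287.6, 177.1, 346.4, 219.2]
hood 0.73 [181.6, 171.6, 195.9, 208.2]
hood 0.65 [316.0, 237.9, 334.4, 263.9]
hood 0.6 [158.0, 246.5, 179.4, 281.7]
```

```bash
python3 - <<'E'
import cv2
a=cv2.imread('pics/top0.png'); cv2.imwrite('pics/top0c.png',cv2.resize(a[150:310,130:370],None,fx=3.3,fy=3.3,interpolation=cv2.INTER_CUBIC))
E
```

```text
(no output)
```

View pics/scene0.png

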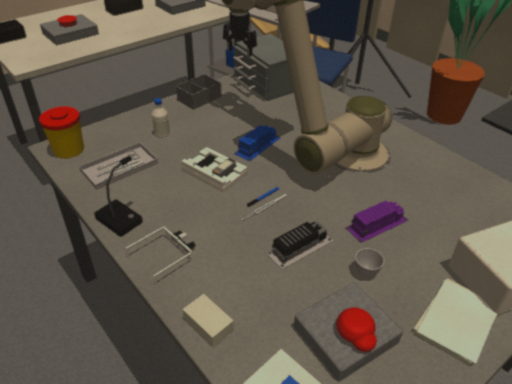

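View pics/top0.png

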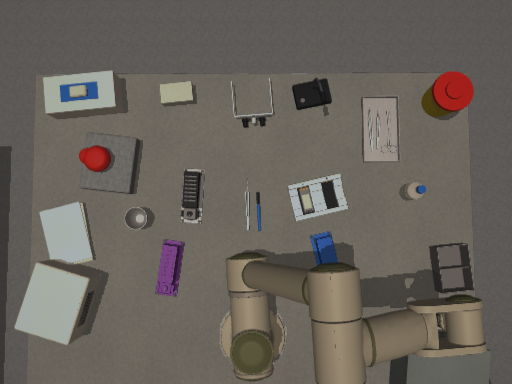

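View pics/top0c.png

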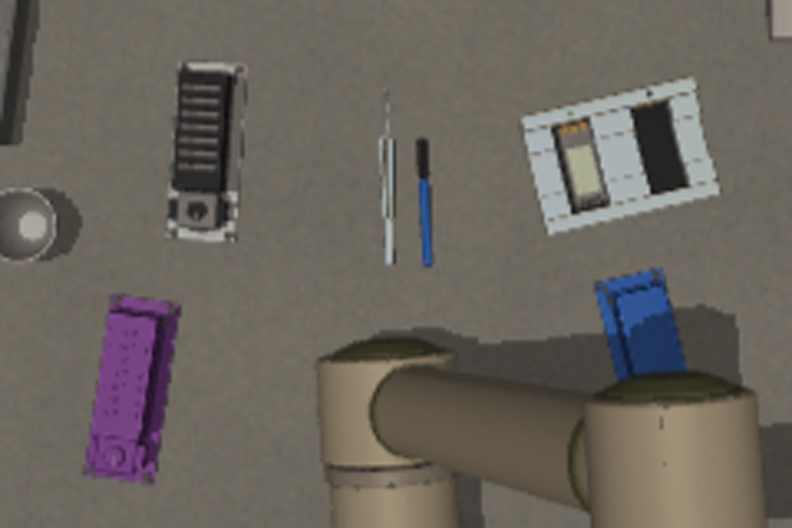

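The top view (up = +x, left = +y) shows the target unit, grey with a black hood, at about (192,195). The charger is at (317,197), with the charging pack in its left bay and the empty bay on the right. The purple and blue units are decoys. Next I'll measure poses from the depth.

```bash
python3 - <<'E'
import numpy as np, cv2
from h import cam
for n,bu,bc in [('top',(176,163,212,228),(284,172,352,224)),('scene',(262,215,338,268),(178,145,250,192))]:
    z=np.load(n+'0.npz'); W=z['W']
    K,R,t=cam(n); print(n,'campos',-R.T@t)
    def sub(b): 
        w=W[b[1]:b[3],b[0]:b[2]].reshape(-1,3); return w[~np.isnan(w).any(1)]
    for nm,b,lo,hi in [('unit hi',bu,.040,.075),('unit all',bu,.010,.075),('hoodtop',bu,.055,.075),('plate',bu,.0025,.075),('charger',bc,.012,.06),('charger top',bc,.027,.06)]:
        w=sub(b); w=w[(w[:,2]>lo)&(w[:,2]<hi)]
        if len(w)<5: print(nm,len(w)); continue
        r=cv2.minAreaRect(w[:,:2].astype(np.float32)*1000)
        print(nm,len(w),np.round(r[0],1),np.round(r[1],1),round(r[2],2),'med z',np.median(w[:,2]).round(4),w[:,2].max().round(4))
    w=sub(bu); print(np.percentile(w[:,2],[1,5,20,50]))
E
```

```text
top campos [ 0.40091467 -0.02248552  1.59555879]
unit hi 723 [501.5 216.1] [ 60.5 166.1] 87.54 med z 0.0615 0.0712
unit all 833 [498.1 223.9] [ 90.  198.1] 86.17 med z 0.0606 0.0712
hoodtop 548 [507.  214.8] [ 53.1 155.5] 86.93 med z 0.0629 0.0712
plate 1349 [503.3 210.4] [233.2 127.7] 0.3 med z 0.0428 0.0712
charger 1972 [ 494.5 -235. ] [146.7 199.8] 8.11 med z 0.0317 0.0597
charger top 1239 [ 492.7 -235.1] [130.3 192.1] 13.14 med z 0.0373 0.0597
[-0.00734254 -0.0047293  -0.00111318  0.00407431]
scene campos [1.24436856 0.89430745 1.06978935]
unit hi 882 [501.  216.9] [ 59.2 168. ] 85.77 med z 0.0604 0.0677
unit all 1270 [503.5 218.1] [ 63.4 180.4] 86.21 med z 0.0545 0.0677
hoodtop 630 [518.4 215.8] [ 59. 133.] 87.41 med z 0.0615 0.0677
plate 1745 [479.7 198.4] [218.  236.6] 51.83 med z 0.0403 0.0677
charger 1587 [ 446.8 -242.8] [228.6 199.4] 13.44 med z 0.031 0.0577
charger top 971 [ 449.6 -240.9] [221.5 198.3] 13.1 med z 0.0372 0.0577
[-0.00558952 -0.00397304 -0.00161471  0.00149651]
```

```bash
cat >> h.py <<'E'
from scipy.spatial.transform import Rotation as Ro
def down(yaw,tilt=None):
    a=np.radians(yaw); c,s=np.cos(a),np.sin(a)
    return np.array([[c,s,0],[s,-c,0],[0,0,-1.]])
def steps(p1,R1,n,p0=None,R0=None,dec=2):
    o=env.observe()
    p=np.array(o['position'] if p0 is None else p0); R=np.array(o['tool_rot'] if R0 is None else R0)
    rows=[]
    for i in range(n):
        k=n-i
        d=R.T@(np.array(p1)-p)/k/0.04
        w=Ro.from_matrix(R.T@R1).as_rotvec()/k/0.15
        row=np.round(np.r_[d,w],dec); rows.append(row.tolist())
        p=p+R@(row[:3]*.04); R=R@Ro.from_rotvec(row[3:]*.15).as_matrix()
    print('max',np.abs(rows).max(),'norm',0.04*max(np.linalg.norm(r[:3]) for r in rows),'resid',np.round((p-p1)*1000,2))
    print(str(rows).replace(' ',''))
    return p,R
E
python3 - <<'E'
from h import *
o=env.observe(); K,R,t=cam('wrist'); C=-R.T@t; T=o['tool_rot']
print(K[0,0],'cam in tool',T.T@(C-o['position']),'axes',np.round(T.T@R.T,3))
steps([0.42,-.24,.30],down(13),10)
E
```

```text
323.9835452349481 cam in tool [ 0.06778931 -0.00110202 -0.14176646] axes [[-0.    -0.963 -0.271]
 [ 1.    -0.    -0.001]
 [ 0.001 -0.271  0.963]]
max 0.85 norm 0.04051863768687195 resid [ 0.08 -0.06  0.06]
[[0.85,-0.51,-0.17,-0.0,-0.0,0.03],[0.85,-0.52,-0.17,-0.0,-0.0,0.03],[0.84,-0.52,-0.17,-0.0,-0.0,0.03],[0.84,-0.53,-0.17,-0.0,-0.0,0.03],[0.84,-0.53,-0.17,-0.0,-0.0,0.03],[0.84,-0.53,-0.17,-0.0,-0.0,0.03],[0.84,-0.54,-0.17,-0.0,-0.0,0.03],[0.83,-0.54,-0.18,-0.0,-0.0,0.03],[0.83,-0.54,-0.17,-0.0,-0.0,0.03],[0.83,-0.55,-0.18,-0.0,-0.0,0.04]]
```

Call:
jog_arm --plan '[[[0.95,-0.5,-0.17,0,0,0.03],[0.95,-0.5,-0.17,0,0,0.03],[0.95,-0.5,-0.17,0,0,0.03],[0.95,-0.5,-0.17,0,0,0.03],[0.95,-0.5,-0.17,0,0,0.03],[0.95,-0.5,-0.17,0,0,0.03],[0.95,-0.5,-0.17,0,0,0.03],[0.95,-0.5,-0.17,0,0,0.03],[0.95,-0.5,-0.17,0,0,0.03],[0.95,-0.5,-0.17,0,0,0.03]]]'

```text
time_s: 1.35
position: [0.4672, -0.2396, 0.2997]
tool_rot: [[0.974, 0.226, 0.0], [0.226, -0.974, -0.0], [0.0, 0.0, -1.0]]
ft_force: [0.3, -0.5, 0.4]
grip_width: 0.0859
```

Call:
jog_arm --plan '[[[0,0,0,0,0,0],[0,0,0,0,0,0],[0,0,0,0,0,0]]]'

```text
time_s: 1.65
position: [0.4656, -0.2415, 0.2991]
tool_rot: [[0.974, 0.225, -0.001], [0.225, -0.974, 0.0], [-0.001, -0.0, -1.0]]
ft_force: [0.3, 0.3, 0.3]
grip_width: 0.0854
```

```bash
python3 - <<'E'
from h import *
o=env.observe(); print(o['position'],o['tool_rot'].round(3).tolist(),o['qvel'].round(2))
im,d=vision.get_image('wrist'); save('w1.png',im); np.savez('w1.npz',im=im,d=d,W=cloud('wrist',d))
o=env.observe();
steps([.48,.215,.30],down(-3),10)
E
```

```text
[ 0.46555787 -0.24154452  0.29907204] [[0.974, 0.225, -0.001], [0.225, -0.974, 0.0], [-0.001, -0.0, -1.0]] [-0.79 -0.07  0.15  0.14  0.06  0.11]
max 1.15 norm 0.04600173909756021 resid [-0.13  0.03 -0.02]
[[0.29,-1.1,-0.0,-0.0,0.0,0.19],[0.26,-1.11,-0.0,-0.0,0.0,0.19],[0.23,-1.12,-0.0,-0.0,0.0,0.18],[0.2,-1.13,-0.0,-0.0,0.0,0.19],[0.17,-1.13,-0.0,-0.0,0.0,0.18],[0.13,-1.13,-0.0,-0.0,0.0,0.19],[0.1,-1.14,-0.01,-0.0,0.0,0.18],[0.07,-1.14,-0.0,-0.0,0.0,0.19],[0.04,-1.14,-0.01,-0.0,0.0,0.18],[0.01,-1.15,-0.0,-0.0,0.0,0.19]]
```

View pics/w1.png

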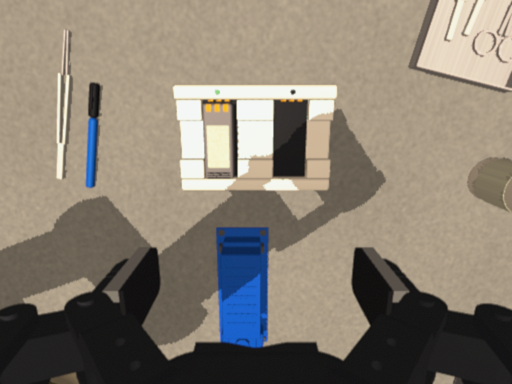

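The wrist view shows the charger upright in the frame, spanning (175–336, 86–190). The empty dark bay is at (273–307, 100–177), with its contacts at the top (+x).

```bash
python3 - <<'E'
from h import *
z=np.load('w1.npz'); W=z['W']; im=z['im']
w=W[75:200,165:345].reshape(-1,3); w=w[~np.isnan(w).any(1)]
for lo,hi in [(.015,.06),(.027,.06),(.027,.040),(.042,.06)]:
    s=w[(w[:,2]>lo)&(w[:,2]<hi)]; r=cv2.minAreaRect(s[:,:2].astype(np.float32)*1000); print(lo,hi,len(s),np.round(r[0],1),np.round(r[1],1),round(r[2],2),np.median(s[:,2]))
# floor of empty bay
g=im.max(2); m=np.zeros((384,512),bool); m[95:182,268:312]=g[95:182,268:312]<60
n,l,st,c=cv2.connectedComponentsWithStats(m.astype(np.uint8)); k=1+np.argmax(st[1:,4]); m=l==k
p=W[m]; p=p[~np.isnan(p).any(1)]; print(st[k],np.median(p[:,2]))
f=p[np.abs(p[:,2]-.022)<.006]; r=cv2.minAreaRect(f[:,:2].astype(np.float32)*1000); print('bay',len(f),r, f.mean(0))
K,R,t=cam('top')
E
```

```text
0.015 0.06 15928 [ 489.5 -233.8] [128.6 192.2] 12.95 0.03263069469868991
0.027 0.06 9799 [ 489.5 -233.8] [128.6 192.2] 12.95 0.0342489930715091
0.027 0.04 5290 [ 482.1 -235.6] [113.2 192.1] 13.0 0.03298126642492642
0.042 0.06 4497 [ 498.7 -231.3] [109.6 191.2] 12.95 0.046768634956600774
[ 273  101   34   75 2296] 0.02131634612629061
bay 2295 ((498.949462890625, -276.7620544433594), (94.21089172363281, 40.9123649597168), 13.166544914245605) [ 0.49952497 -0.27671361  0.02131087]
```

Call:
jog_arm --plan '[[[0.28,-1,0,0,0,0.18],[0.25,-1,0,0,0,0.18],[0.22,-1,0,0,0,0.18],[0.2,-1,0,0,0,0.18],[0.17,-1,0,0,0,0.18],[0.14,-1,0,0,0,0.18],[0.12,-1,0,0,0,0.18],[0.09,-1,0,0,0,0.18],[0.06,-1,0,0,0,0.18],[0.03,-1,0,0,0,0.18]]]'

```text
time_s: 2.7
position: [0.4854, 0.165, 0.2994]
tool_rot: [[0.999, -0.045, 0.0], [-0.045, -0.999, -0.0], [0.0, 0.0, -1.0]]
ft_force: [1.2, -0.7, -0.3]
grip_width: 0.0856
```

Call:
jog_arm --plan '[[[0,-1,0,0,0,0],[0,-0.4,0,0,0,0],[0,0,0,0,0,0],[0,0,0,0,0,0],[0,0,0,0,0,0]]]'

```text
time_s: 3.2
position: [0.488, 0.2191, 0.2994]
tool_rot: [[0.999, -0.044, -0.0], [-0.044, -0.999, -0.0], [-0.0, 0.0, -1.0]]
ft_force: [0.3, -0.1, 0.3]
grip_width: 0.0858
```

```bash
python3 - <<'E'
from h import *
o=env.observe(); print(o['position'],o['tool_rot'].round(3).tolist(),o['qvel'].round(2))
im,d=vision.get_image('wrist'); save('w2.png',im); np.savez('w2.npz',im=im,d=d,W=cloud('wrist',d))
E
```

```text
[0.48798272 0.21905881 0.29935106] [[0.999, -0.044, -0.0], [-0.044, -0.999, -0.0], [-0.0, 0.0, -1.0]] [-0.14  0.01  0.02  0.04  0.1   0.2 ]
```

View pics/w2.png

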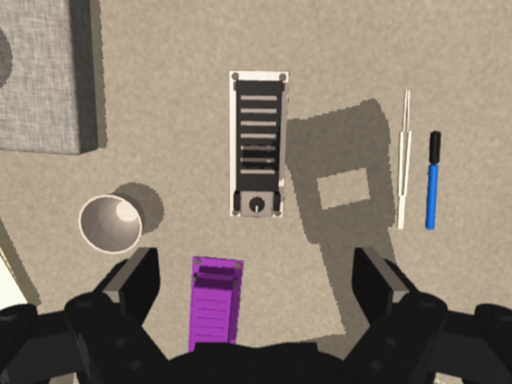

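The unit is at (230–290, 72–217). The nose is at the bottom with its knob at (257,205) and the hinge is at the top.

```bash
python3 - <<'E'
from h import *
z=np.load('w2.npz'); W=z['W']; im=z['im']
w=W[55:235,215:305].reshape(-1,3); w=w[~np.isnan(w).any(1)]
print(np.percentile(w[:,2],[2,10,50,98]))
for lo,hi in [(.0025,.07),(.015,.07),(.04,.07),(.055,.07),(.045,.055)]:
    s=w[(w[:,2]>lo)&(w[:,2]<hi)]; r=cv2.minAreaRect(s[:,:2].astype(np.float32)*1000); print(lo,hi,len(s),np.round(r[0],1),np.round(r[1],1),round(r[2],2),np.median(s[:,2]))
# plate by colour: bright, on table level
K,R,t=cam('wrist')
import rig
E
python3 - <<'E'
import cv2
a=cv2.imread('pics/w2.png')[60:230,215:305]; cv2.imwrite('pics/w2c.png',cv2.resize(a,None,fx=3.5,fy=3.5,interpolation=cv2.INTER_CUBIC))
E
```

```text
[-0.00227317 -0.00153677  0.00177582  0.06287416]
0.0025 0.07 7703 [499.9 217.6] [ 75.8 195.4] 86.29 0.0609591339568403
0.015 0.07 6119 [498.5 217.7] [ 61.7 167.4] 86.59 0.061333986747510096
0.04 0.07 5995 [498.5 218.9] [ 58.4 166.6] 87.73 0.06135754148440506
0.055 0.07 4951 [518.1 216. ] [ 51.4 128.2] 86.48 0.06159535322393034
0.045 0.055 195 [433.7 222.5] [32.9 19.8] 54.24 0.049100782502800956
```

View pics/w2c.png

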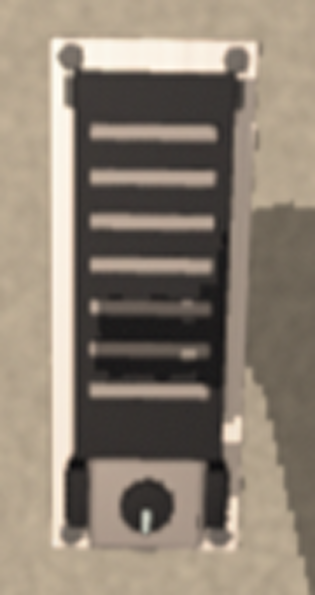

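```bash
cat >> h.py <<'E'
U=np.array([.4999,.2176,0]); UY=-3.6
def Ru(yaw=UY): return Ro.from_euler('z',yaw,degrees=True).as_matrix()
def up(x,y,z): return U+Ru()@(np.array([x,y,z])/1000)
def tilt(t,yaw=UY):
    t=np.radians(t); s,c=np.sin(t),np.cos(t)
    return Ru(yaw)@np.array([[c,0,s],[0,-1,0],[s,0,-c]])
def inu():
    o=env.observe(); print('t',o['time_s'],'in unit',(Ru().T@(o['position']-U)*1000).round(1),'Rerr?',(Ru().T@o['tool_rot']).round(3).tolist(),'F',o['ft_force'].round(1),'w',o['grip_width'])
E
python3 - <<'E'
from h import *
inu()
p,R=steps(up(-104,0,92),tilt(30),9)
steps(up(-59,0,14.5),tilt(30),4,p,R)
E
```

```text
t 3.25 in unit [-12.    0.8 299.4] Rerr? [[1.0, 0.019, 0.0], [0.019, -1.0, -0.0], [0.0, 0.0, -1.0]] F [-0.  -0.6 -0.6] w 0.08535383363364725
max 0.58 norm 0.025424397731313126 resid [-0.02  0.05  0.06]
[[-0.26,-0.0,0.58,-0.0,0.39,0.01],[-0.29,-0.0,0.56,-0.0,0.39,0.01],[-0.32,-0.0,0.54,-0.0,0.39,0.01],[-0.35,-0.0,0.52,-0.01,0.39,0.01],[-0.38,-0.0,0.5,-0.0,0.39,0.02],[-0.41,-0.0,0.48,-0.01,0.39,0.01],[-0.44,-0.0,0.45,-0.0,0.38,0.02],[-0.46,-0.0,0.43,-0.01,0.39,0.01],[-0.49,-0.01,0.4,-0.0,0.38,0.02]]
max 0.56 norm 0.02240357114390472 resid [0.12 0.1  0.16]
[[0.0,0.0,0.56,-0.0,0.0,-0.0],[0.0,0.0,0.56,-0.0,0.0,-0.0],[0.0,0.0,0.56,-0.0,0.0,-0.0],[0.01,0.0,0.56,-0.0,0.0,-0.0]]
```

Call:
jog_arm --plan '[[[-0.26,0,0.58,0,0.39,0.01],[-0.29,0,0.56,0,0.39,0.01],[-0.32,0,0.54,0,0.39,0.01],[-0.35,0,0.52,0,0.39,0.01],[-0.38,0,0.5,0,0.39,0.02],[-0.41,0,0.48,-0.01,0.39,0.01],[-0.44,0,0.45,0,0.38,0.02],[-0.46,0,0.43,-0.01,0.39,0.01],[-0.49,0,0.4,0,0.38,0.02],[0,0,0,0,0,0]]]'

```text
time_s: 4.25
position: [0.3976, 0.2221, 0.0965]
tool_rot: [[0.873, -0.065, 0.484], [-0.054, -0.998, -0.037], [0.485, 0.006, -0.874]]
ft_force: [1.1, -1.1, -0.7]
grip_width: 0.0853
```

Call:
jog_arm --plan '[[[0,0,0,0,0,0],[0,0,0,0,0,0]]]'

```text
time_s: 4.45
position: [0.4013, 0.2232, 0.0997]
tool_rot: [[0.869, -0.065, 0.49], [-0.056, -0.998, -0.034], [0.491, 0.003, -0.871]]
ft_force: [-0.4, -0.0, -0.7]
grip_width: 0.0854
```

```bash
python3 - <<'E'
from h import *
inu()
im,d=vision.get_image('wrist'); save('w3.png',im)
p,R=steps(up(-59,0,14.5),tilt(30),6)
E
```

```text
t 4.45 in unit [-98.8  -0.6  99.7] Rerr? [[0.871, -0.003, 0.491], [-0.001, -1.0, -0.004], [0.491, 0.003, -0.871]] F [-0.4 -0.  -0.7] w 0.0853972123355303
max 0.39 norm 0.015681836627130127 resid [-0.22  0.    0.01]
[[-0.03,-0.0,0.39,0.0,0.01,-0.0],[-0.03,-0.0,0.39,0.0,0.01,-0.0],[-0.03,-0.01,0.39,0.01,0.01,-0.0],[-0.03,-0.0,0.39,0.0,0.01,-0.0],[-0.03,-0.01,0.39,0.01,0.01,-0.0],[-0.04,-0.0,0.39,0.0,0.02,-0.01]]
```

View pics/w3.png

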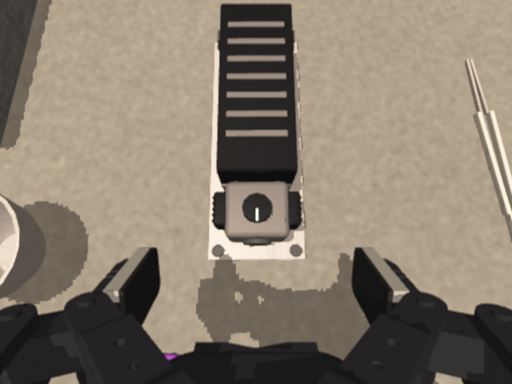

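The gripper is centred on the nose: the buttons are at (220,210) and (295,210), and the finger tips straddle x=256. Descending.

Call:
jog_arm --plan '[[[-0.03,0,0.39,0,0.01,0],[-0.03,0,0.39,0,0.01,0],[-0.03,-0.01,0.39,0.01,0.01,0],[-0.03,0,0.39,0,0.01,0],[-0.03,-0.01,0.39,0.01,0.01,0],[-0.04,0,0.39,0,0.02,-0.01],[0,0,0,0,0,0],[0,0,0,0,0,0],[0,0,0,0,0,0]]]'

```text
time_s: 5.4
position: [0.4447, 0.2219, 0.024]
tool_rot: [[0.873, -0.06, 0.483], [-0.052, -0.998, -0.029], [0.484, 0.001, -0.875]]
ft_force: [-1.1, -0.1, 0.1]
grip_width: 0.0857
```

```bash
python3 - <<'E'
from h import *
inu()
im,d=vision.get_image('scene'); save('s4.png',cv2.resize(im[190:300,230:380],None,fx=4,fy=4))
im,d=vision.get_image('wrist'); save('w4.png',im)
p,R=steps(up(-59,0,14.5),tilt(30),1)
E
```

```text
t 5.4 in unit [-55.4   0.8  24. ] Rerr? [[0.875, 0.003, 0.484], [0.003, -1.0, 0.001], [0.484, 0.001, -0.875]] F [-1.1 -0.1  0.1] w 0.08574184631480693
max 0.19 norm 0.00996794863550169 resid [-0.    0.06  0.19]
[[-0.19,0.02,0.16,-0.01,0.12,0.02]]
```

View pics/w4.png

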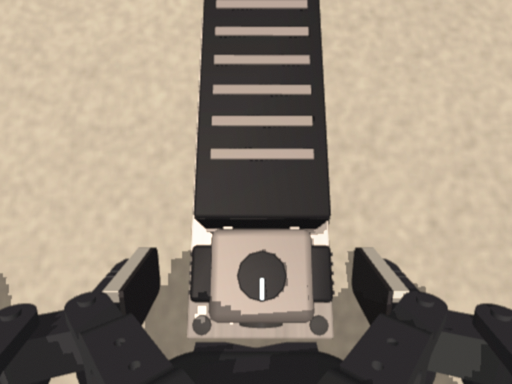

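View pics/s4.png

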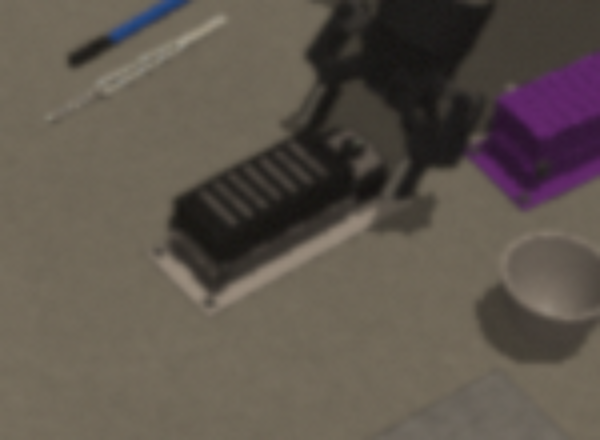

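Call:
jog_arm --plan '[[[-0.1,0.01,0.08,0,0.06,0.01],[-0.09,0.01,0.08,-0.01,0.06,0.01],[0,0,0,0,0,0],[0,0,0,0,0,0]]]'

```text
time_s: 5.9
position: [0.4466, 0.2219, 0.0239]
tool_rot: [[0.873, -0.059, 0.485], [-0.052, -0.998, -0.029], [0.486, 0.0, -0.874]]
ft_force: [0.1, 0.4, 0.7]
grip_width: 0.0853
```

```bash
python3 - <<'E'
from h import *
inu()
E
```

```text
t 5.9 in unit [-53.5   1.   23.9] Rerr? [[0.874, 0.003, 0.486], [0.003, -1.0, 0.001], [0.486, 0.0, -0.874]] F [0.1 0.4 0.7] w 0.08526331580872744
```

```bash
python3 - <<'E'
from h import *
o=env.observe(); print(o['q'].round(1),o['joint_efforts'].round(1))
E
```

```text
[ 18.2  29.6 116.2 -56.7  12.4 165.2] [ -0.  -37.8  -9.   -0.3  -0.4  -0. ]
```

Joint 6 is at its limit, because with 30° of forward tilt the forearm nearly lines up with the tool. I'll back off to about 12° of tilt.

```bash
python3 - <<'E'
from h import *
p,R=steps(up(-72,0,60),tilt(12),6)
E
```

```text
max 0.34 norm 0.0069856996786291925 resid [-0.04  0.11  0.15]
[[0.01,0.0,-0.17,-0.0,-0.33,0.0],[-0.0,0.0,-0.17,-0.0,-0.33,0.0],[-0.01,0.01,-0.17,-0.0,-0.33,0.01],[-0.02,0.0,-0.17,-0.0,-0.33,0.0],[-0.03,0.01,-0.16,-0.0,-0.33,0.01],[-0.04,0.0,-0.17,-0.01,-0.34,0.0]]
```

Call:
jog_arm --plan '[[[0.01,0,-0.17,0,-0.33,0],[0,0,-0.17,0,-0.33,0],[-0.01,0.01,-0.17,0,-0.33,0.01],[-0.02,0,-0.17,0,-0.33,0],[-0.03,0.01,-0.16,0,-0.33,0.01],[-0.04,0,-0.17,-0.01,-0.34,0],[0,0,0,0,0,0],[0,0,0,0,0,0],[0,0,0,0,0,0]]]'

```text
time_s: 6.8
position: [0.4291, 0.2204, 0.0561]
tool_rot: [[0.97, -0.067, 0.235], [-0.063, -0.998, -0.023], [0.236, 0.007, -0.972]]
ft_force: [0.3, -0.0, 0.1]
grip_width: 0.0852
```

```bash
python3 - <<'E'
from h import *
inu(); print(env.observe()['q'].round(1))
p,R=steps(up(-61,0,12),tilt(12),6)
E
```

```text
t 6.8 in unit [-70.9  -1.7  56.1] Rerr? [[0.972, -0.004, 0.236], [-0.002, -1.0, -0.008], [0.236, 0.007, -0.972]] F [ 0.3 -0.   0.1] w 0.0852479985638717
[ 15.8  24.8 107.3  -8.5  35.5 115.9]
max 0.19 norm 0.007621023553303061 resid [-0.09  0.15 -0.03]
[[-0.0,-0.01,0.19,0.01,-0.03,-0.0],[-0.0,-0.01,0.19,0.01,-0.03,-0.0],[-0.0,-0.01,0.19,0.01,-0.03,-0.0],[-0.0,-0.01,0.19,0.01,-0.03,-0.0],[-0.0,-0.0,0.18,0.01,-0.04,-0.01],[-0.01,-0.01,0.19,0.0,-0.03,-0.0]]
```

Call:
jog_arm --plan '[[[0,-0.01,0.19,0.01,-0.03,0],[0,-0.01,0.19,0.01,-0.03,0],[0,-0.01,0.19,0.01,-0.03,0],[0,-0.01,0.19,0.01,-0.03,0],[0,0,0.18,0.01,-0.04,-0.01],[-0.01,-0.01,0.19,0,-0.03,0],[0,0,0,0,0,0],[0,0,0,0,0,0],[0,0,0,0,0,0]]]'

```text
time_s: 7.7
position: [0.4395, 0.2218, 0.0127]
tool_rot: [[0.976, -0.064, 0.208], [-0.062, -0.998, -0.013], [0.209, -0.0, -0.978]]
ft_force: [-0.4, -0.3, -0.1]
grip_width: 0.0857
```

```bash
python3 - <<'E'
from h import *
inu()
p,R=steps(up(-61,0,12),tilt(12),2)
im,d=vision.get_image('wrist'); save('w5.png',im)
E
```

```text
t 7.7 in unit [-60.6   0.4  12.7] Rerr? [[0.978, -0.001, 0.209], [-0.001, -1.0, 0.0], [0.209, -0.0, -0.978]] F [-0.4 -0.3 -0.1] w 0.08567844206773823
max 0.01 norm 0.000565685424949238 resid [ 0.19 -0.03 -0.16]
[[-0.01,0.0,0.01,-0.0,-0.0,-0.0],[-0.0,0.01,0.01,-0.0,-0.0,-0.01]]
```

View pics/w5.png

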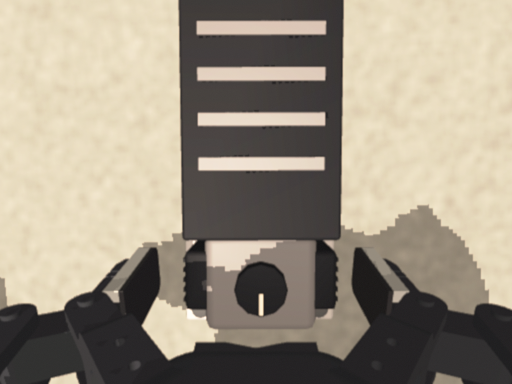

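Call:
jog_arm --plan '[[[0,0.05,0,0,0,0],[0,0,0,0,0,0]]]'

```text
time_s: 7.95
position: [0.4393, 0.2196, 0.0127]
tool_rot: [[0.976, -0.064, 0.208], [-0.062, -0.998, -0.013], [0.208, -0.0, -0.978]]
ft_force: [0.8, 1.0, 0.4]
grip_width: 0.0858
```

Call:
jog_arm --plan '[[[0,0,0,0,0,0],[0,0,0,0,0,0],[0,0,0,0,0,0],[0,0,0,0,0,0],[0,0,0,0,0,0],[0,0,0,0,0,0],[0,0,0,0,0,0],[0,0,0,0,0,0]]]' --grip 0.0 --squeeze 40

```text
time_s: 8.75
position: [0.439, 0.2199, 0.0134]
tool_rot: [[0.976, -0.063, 0.208], [-0.062, -0.998, -0.013], [0.209, -0.0, -0.978]]
ft_force: [-7.3, 0.2, 14.6]
grip_width: 0.0456
```

```bash
python3 - <<'E'
from h import *
inu()
im,d=vision.get_image('wrist'); save('w6.png',im)
im,d=vision.get_image('scene'); save('s6.png',cv2.resize(im[190:300,230:380],None,fx=4,fy=4))
E
```

```text
t 8.75 in unit [-60.9  -1.5  13.4] Rerr? [[0.978, -0.0, 0.209], [-0.001, -1.0, 0.0], [0.209, -0.0, -0.978]] F [-7.3  0.2 14.6] w 0.04564332595351695
```

View pics/w6.png

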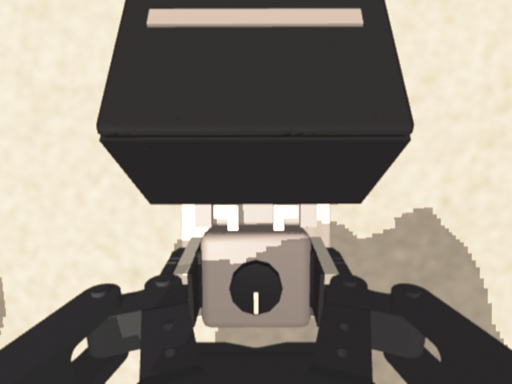

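View pics/s6.png

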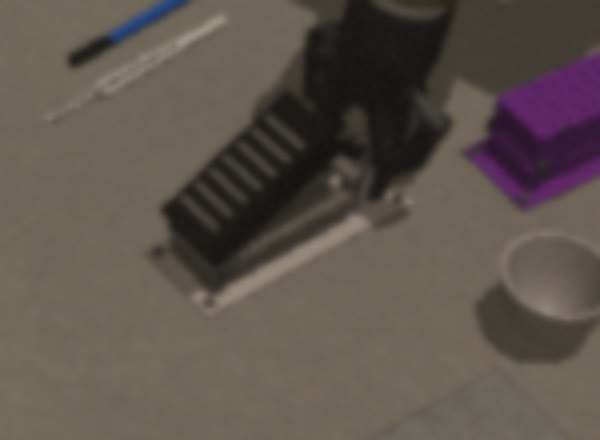

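The hood has sprung up: its front edge is at row 200 in the wrist view and it is visibly raised in the scene view. Release the buttons and withdraw.

Call:
jog_arm --plan '[[[0,0,0,0,0,0],[0,0,0,0,0,0],[0,0,0,0,0,0],[0,0,-0.2,0,0,0],[-0.05,0,-0.4,0,0,0],[-0.1,0,-0.5,0,0,0],[-0.3,0,-0.5,0,0,0],[-0.4,0,-0.4,0,0,0],[-0.4,0,-0.2,0,0,0],[0,0,0,0,0,0]]]' --grip 1.0

```text
time_s: 9.85
position: [0.3702, 0.2241, 0.0886]
tool_rot: [[0.976, -0.062, 0.207], [-0.061, -0.998, -0.013], [0.208, -0.0, -0.978]]
ft_force: [1.2, 0.6, 0.6]
grip_width: 0.0856
```

Call:
jog_arm --plan '[[[0,0,0,0,0,0],[0,0,0,0,0,0],[0,0,0,0,0,0]]]' --grip -1.0

```text
time_s: 10.15
position: [0.3727, 0.2239, 0.0877]
tool_rot: [[0.976, -0.064, 0.207], [-0.063, -0.998, -0.013], [0.208, -0.0, -0.978]]
ft_force: [-0.1, -0.5, -0.4]
grip_width: 0.0438
```

```bash
python3 - <<'E'
from h import *
inu(); print(env.observe()['q'].round(1))
im,d=vision.get_image('wrist'); save('w7.png',im); np.savez('w7.npz',im=im,d=d,W=cloud('wrist',d))
im,d=vision.get_image('scene'); save('s7.png',cv2.resize(im[190:300,230:380],None,fx=4,fy=4));W=cloud('scene',d)
w=W[190:300,230:345].reshape(-1,3); q=(w-U)@Ru()*1000
q=q[(q[:,2]>30)&(abs(q[:,1])<24)&(q[:,0]>-45)&(q[:,0]<110)]
for x in range(-40,100,10):
    s=q[abs(q[:,0]-x)<5]; print(x,len(s), s[:,2].max().round(1) if len(s) else '', np.median(s[:,2]).round(1) if len(s) else '')
E
```

```text
t 10.15 in unit [-127.4   -1.7   87.7] Rerr? [[0.978, -0.001, 0.208], [-0.001, -1.0, -0.0], [0.208, -0.0, -0.978]] F [-0.1 -0.5 -0.4] w 0.04378230320249237
[ 18.   18.1 111.   -6.9  40.  116.5]
-40 9 39.5 35.7
-30 16 94.3 45.2
-20 36 115.7 71.7
-10 81 116.6 108.5
0 80 112.6 104.7
10 77 108.3 98.9
20 79 103.8 94.6
30 77 97.3 88.4
40 65 94.5 84.6
50 66 86.2 80.5
60 65 84.7 74.2
70 66 77.4 69.7
80 62 71.7 64.9
90 69 68.4 59.2
```

View pics/w7.png

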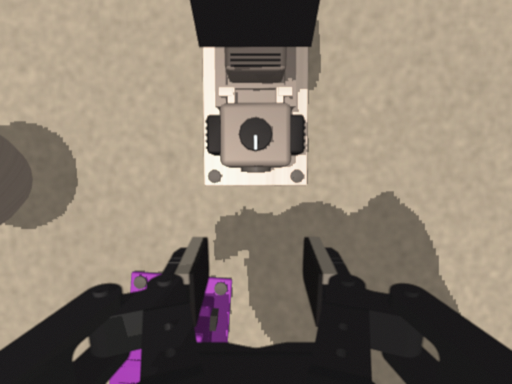

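View pics/s7.png

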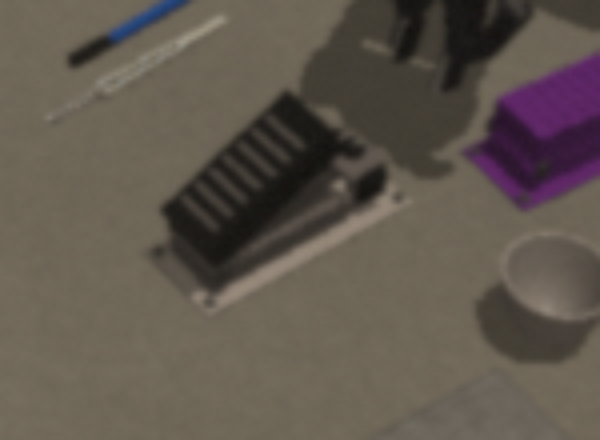

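The hood rests at about 0.46 rad with its top front corner near (-17, 115) mm in the unit frame. The wrist view shows the pack beneath it at (256,62). Next I'll shut the fingers, put the tip under the front edge and follow its arc.

```bash
python3 - <<'E'
from h import *
p,R=steps(up(-52,-1.7,69),tilt(18),5)
def T(th,push=0):
    E=np.array([80-125*np.cos(th),30+125*np.sin(th)]); return up(E[0]-6+push,-1.7,E[1]-17+push*.3)
for a in [.5,.7,.85,1.0]: p,R=steps(T(a,2),tilt(18),2,p,R)
print('--')
for a in [1.15,1.3,1.45,1.6]: p,R=steps(T(a,4),tilt(18),2,p,R)
E
```

```text
max 0.35 norm 0.015742934923323543 resid [-0.1  -0.07  0.14]
[[0.35,-0.0,0.17,0.0,0.14,-0.0],[0.35,-0.0,0.18,0.0,0.14,-0.0],[0.34,-0.0,0.18,0.0,0.14,-0.0],[0.34,-0.0,0.19,0.0,0.14,-0.0],[0.33,-0.0,0.2,0.0,0.14,-0.01]]
max 0.24 norm 0.009633275663033836 resid [-0.02 -0.07 -0.1 ]
[[0.24,-0.0,0.02,0.0,-0.0,0.0],[0.23,-0.0,0.02,0.0,-0.0,0.0]]
max 0.25 norm 0.012560254774486065 resid [ 0.21 -0.07 -0.07]
[[0.25,-0.0,-0.19,0.0,-0.0,0.0],[0.25,-0.0,-0.19,0.0,-0.0,0.0]]
max 0.21 norm 0.009482615672903759 resid [-0.02 -0.04 -0.01]
[[0.21,-0.0,-0.11,0.0,-0.0,0.0],[0.2,-0.0,-0.11,0.0,-0.0,0.0]]
max 0.22 norm 0.0093637599285757 resid [-0.1  -0.03 -0.14]
[[0.22,-0.0,-0.08,0.0,-0.0,0.0],[0.22,-0.0,-0.07,0.0,-0.0,0.0]]
--
max 0.26 norm 0.010590561835898982 resid [ 0.1  -0.03  0.2 ]
[[0.26,-0.0,-0.04,0.0,-0.0,0.0],[0.26,-0.0,-0.05,0.0,-0.0,0.0]]
max 0.23 norm 0.009208691546577072 resid [-0.15 -0.01 -0.08]
[[0.23,-0.0,-0.01,0.0,-0.0,0.0],[0.23,-0.0,-0.0,0.0,-0.0,0.0]]
max 0.24 norm 0.009633275663033836 resid [-0.03 -0.01  0.18]
[[0.23,-0.0,0.03,0.0,-0.0,0.0],[0.24,-0.0,0.02,0.0,-0.0,0.0]]
max 0.23 norm 0.00950789145920377 resid [-0.01 -0.01 -0.06]
[[0.23,-0.0,0.06,0.0,-0.0,0.0],[0.22,-0.0,0.07,0.0,-0.0,0.0]]
```

Call:
jog_arm --plan '[[[0,0,0,0,0,0],[0.35,0,0.17,0,0.14,0],[0.35,0,0.18,0,0.14,0],[0.34,0,0.18,0,0.14,0],[0.34,0,0.19,0,0.14,0],[0.33,0,0.2,0,0.14,-0.01],[0,0,0,0,0,0],[0,0,0,0,0,0],[0,0,0,0,0,0]]]'

```text
time_s: 11.15
position: [0.4471, 0.2192, 0.0696]
tool_rot: [[0.949, -0.062, 0.309], [-0.059, -0.998, -0.019], [0.309, 0.0, -0.951]]
ft_force: [0.3, -0.0, 0.3]
grip_width: 0.0001
```

```bash
python3 - <<'E'
from h import *
inu(); print(env.observe()['q'].round(1))
im,d=vision.get_image('wrist'); save('w8.png',im)
p,R=steps(up(-52,-1.7,69),tilt(18),1)
E
```

```text
t 11.15 in unit [-52.8  -1.7  69.6] Rerr? [[0.951, 0.001, 0.309], [0.001, -1.0, -0.0], [0.309, 0.0, -0.951]] F [ 0.3 -0.   0.3] w 9.39818889607995e-05
[ 15.5  23.7 107.1 -10.9  32.6 117.4]
max 0.02 norm 0.0008944271909999159 resid [-0.16  0.07  0.03]
[[0.01,0.0,0.02,-0.0,-0.0,0.01]]
```

View pics/w8.png

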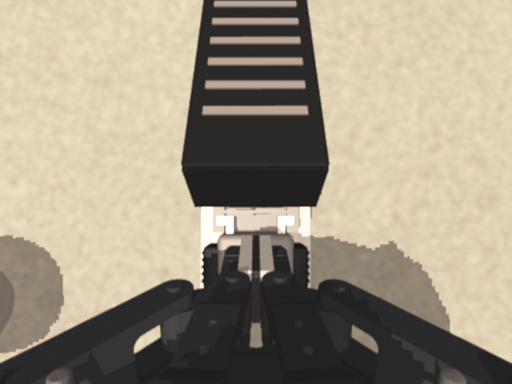

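The closed fingers are in front of the raised hood edge (row ~205, columns 195–318) and centred on it. Pushing along the arc.

Call:
jog_arm --plan '[[[0.24,0,0.03,0,0,0],[0.24,0,0.03,0,0,0],[0.25,0,-0.19,0,0,0],[0.25,0,-0.19,0,0,0],[0.21,0,-0.11,0,0,0],[0.2,0,-0.11,0,0,0],[0.22,0,-0.08,0,0,0],[0.22,0,-0.07,0,0,0],[0,0,0,0,0,0]]]'

```text
time_s: 12.1
position: [0.5098, 0.2154, 0.1192]
tool_rot: [[0.948, -0.063, 0.311], [-0.06, -0.998, -0.019], [0.311, -0.0, -0.95]]
ft_force: [-0.1, -0.4, -1.0]
grip_width: 0.0
```

```bash
python3 - <<'E'
from h import *
inu(); print(env.observe()['q'].round(1))
im,d=vision.get_image('wrist'); save('w9.png',im)
im,d=vision.get_image('scene'); save('s9.png',cv2.resize(im[170:300,230:380],None,fx=4,fy=4))
E
```

```text
t 12.1 in unit [ 10.   -1.6 119.2] Rerr? [[0.95, 0.0, 0.311], [0.0, -1.0, 0.0], [0.311, -0.0, -0.95]] F [-0.1 -0.4 -1. ] w 9.584883414979495e-06
[ 13.1  23.2  95.8  -7.4  43.8 111.2]
```

View pics/w9.png

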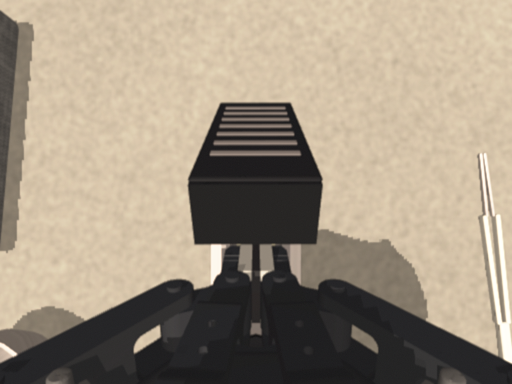

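View pics/s9.png

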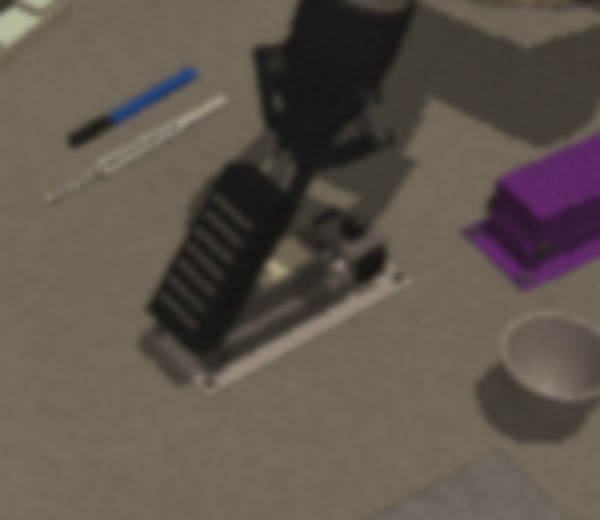

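The hood is following and is now near 1 rad, with the fingers under its edge. Continuing.

Call:
jog_arm --plan '[[[0.26,0,-0.04,0,0,0],[0.26,0,-0.05,0,0,0],[0.23,0,-0.01,0,0,0],[0.23,0,0,0,0,0],[0.23,0,0.03,0,0,0],[0.24,0,0.02,0,0,0],[0.23,0,0.03,0,0,0],[0.22,0,0.03,0,0,0],[0,0,0,0,0,0],[0,0,0,0,0,0]]]'

```text
time_s: 13.2
position: [0.5807, 0.2109, 0.1414]
tool_rot: [[0.949, -0.062, 0.309], [-0.059, -0.998, -0.02], [0.309, 0.0, -0.951]]
ft_force: [-0.1, 0.7, -0.4]
grip_width: 0.0001
```

```bash
python3 - <<'E'
from h import *
inu()
im,d=vision.get_image('scene'); save('s10.png',cv2.resize(im[170:300,230:380],None,fx=4,fy=4))
E
```

```text
t 13.2 in unit [ 81.   -1.6 141.4] Rerr? [[0.951, 0.001, 0.309], [0.001, -1.0, -0.0], [0.309, 0.0, -0.951]] F [-0.1  0.7 -0.4] w 6.36488383847646e-05
```

View pics/s10.png

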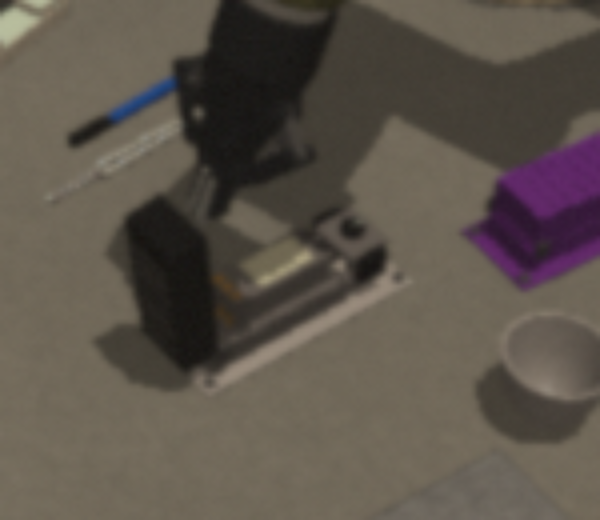

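```bash
python3 - <<'E'
from h import *
p,R=steps(up(0,-1.5,190),tilt(0),8)
E
```

```text
max 0.27 norm 0.011933147112141038 resid [ 0.18 -0.16  0.19]
[[-0.19,-0.0,-0.22,0.0,-0.26,0.0],[-0.2,-0.0,-0.22,0.0,-0.26,0.0],[-0.21,-0.0,-0.21,0.0,-0.26,0.0],[-0.22,-0.0,-0.2,0.0,-0.26,0.0],[-0.23,-0.0,-0.19,0.0,-0.26,0.0],[-0.23,-0.0,-0.18,0.0,-0.27,0.0],[-0.24,-0.0,-0.17,0.0,-0.26,0.0],[-0.24,-0.0,-0.16,0.0,-0.27,0.0]]
```

Call:
jog_arm --plan '[[[-0.19,0,-0.22,0,-0.26,0],[-0.2,0,-0.22,0,-0.26,0],[-0.21,0,-0.21,0,-0.26,0],[-0.22,0,-0.2,0,-0.26,0],[-0.23,0,-0.19,0,-0.26,0],[-0.23,0,-0.18,0,-0.27,0],[-0.24,0,-0.17,0,-0.26,0],[-0.24,0,-0.16,0,-0.27,0],[0,0,0,0,0,0],[0,0,0,0,0,0]]]' --grip 1.0

```text
time_s: 14.25
position: [0.5002, 0.2159, 0.1902]
tool_rot: [[0.998, -0.062, 0.001], [-0.062, -0.998, -0.0], [0.001, 0.0, -1.0]]
ft_force: [0.5, 0.2, 0.2]
grip_width: 0.0855
```

```bash
python3 - <<'E'
from h import *
inu()
im,d=vision.get_image('wrist'); save('w11.png',im); W=cloud('wrist',d); np.savez('w11.npz',im=im,d=d,W=W)
q=(W-U)@Ru()*1000
im2,d=vision.get_image('scene'); save('s11.png',cv2.resize(im2[170:300,230:380],None,fx=4,fy=4))
m=(abs(q[:,:,2]-56)<4)&(q[:,:,0]>-45)&(q[:,:,0]<75)&(abs(q[:,:,1])<30)
n,l,st,c=cv2.connectedComponentsWithStats(m.astype(np.uint8)); k=1+np.argmax(st[1:,4]); print(st[k])
s=q[l==k]; r=cv2.minAreaRect(s[:,:2].astype(np.float32)); print(r,np.median(s[:,2]))
E
```

```text
t 14.25 in unit [  0.4  -1.6 190.2] Rerr? [[1.0, 0.001, 0.001], [0.001, -1.0, -0.0], [0.001, 0.0, -1.0]] F [0.5 0.2 0.2] w 0.08551481525552096
[ 235  117   42  101 3976]
((13.520004272460938, -0.4783134460449219), (88.63375091552734, 34.89664840698242), 0.09348589181900024) 55.00912502833839
```

View pics/w11.png

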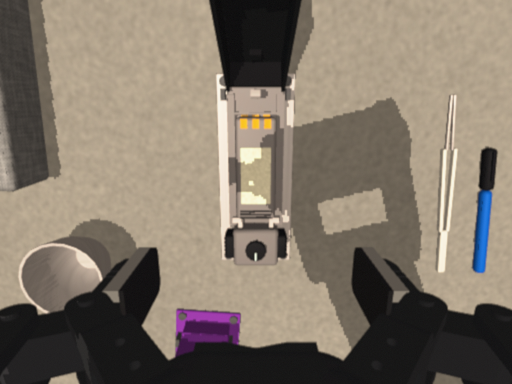

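View pics/s11.png

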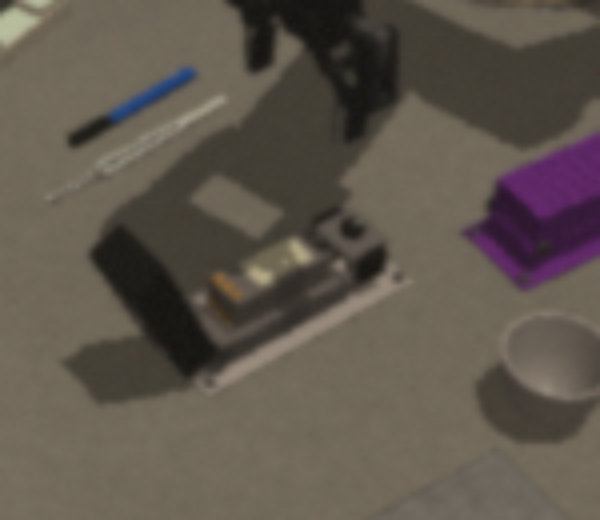

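The hood is fully back on its stop. The pack is exposed with its brass contacts at (256,122) towards the hinge (+x). Its centre is at unit (13.5, -0.5) mm with zero yaw error. Next, the grasp.

```bash
python3 - <<'E'
from h import *
p,R=steps(up(13.5,-1.2,70),tilt(0),6)
p,R=steps(up(13.5,-1.2,33),tilt(0),4,p,R)
E
```

```text
max 0.5 norm 0.020143485299222674 resid [ 0.05 -0.09 -0.07]
[[0.05,-0.0,0.5,0.0,0.0,0.0],[0.06,-0.0,0.5,0.0,0.0,0.0],[0.05,-0.0,0.5,0.0,0.0,0.0],[0.06,-0.0,0.5,0.0,0.0,0.0],[0.05,-0.01,0.5,0.0,0.0,0.0],[0.06,-0.0,0.5,0.0,0.0,0.0]]
max 0.23 norm 0.0092 resid [ 0.04 -0.11  0.13]
[[-0.0,-0.0,0.23,0.0,0.0,0.0],[-0.0,-0.0,0.23,0.0,0.0,0.0],[-0.0,-0.0,0.23,0.0,0.0,0.0],[-0.0,-0.0,0.23,0.0,0.0,0.0]]
```

Call:
jog_arm --plan '[[[0.05,0,0.5,0,0,0],[0.06,0,0.5,0,0,0],[0.05,0,0.5,0,0,0],[0.06,0,0.5,0,0,0],[0.05,-0.01,0.5,0,0,0],[0.06,0,0.5,0,0,0],[0,0,0.23,0,0,0],[0,0,0.23,0,0,0],[0,0,0.2,0,0,0],[0,0,0.15,0,0,0]]]'

```text
time_s: 15.35
position: [0.5134, 0.2155, 0.0377]
tool_rot: [[0.998, -0.062, 0.0], [-0.062, -0.998, -0.0], [0.0, 0.0, -1.0]]
ft_force: [0.5, 0.0, -1.1]
grip_width: 0.0854
```

Call:
jog_arm --plan '[[[0,0,0,0,0,0],[0,0,0,0,0,0],[0,0,0,0,0,0]]]'

```text
time_s: 15.65
position: [0.5136, 0.2156, 0.0384]
tool_rot: [[0.998, -0.062, 0.001], [-0.062, -0.998, -0.0], [0.001, -0.0, -1.0]]
ft_force: [0.4, 0.9, -0.3]
grip_width: 0.0854
```

```bash
python3 - <<'E'
from h import *
inu()
im,d=vision.get_image('wrist'); save('w12.png',im)
p,R=steps(up(13.5,-1.2,33),tilt(0),1)
E
```

```text
t 15.65 in unit [13.8 -1.2 38.4] Rerr? [[1.0, 0.001, 0.001], [0.001, -1.0, 0.0], [0.001, -0.0, -1.0]] F [ 0.4  0.9 -0.3] w 0.08535868477936318
max 0.13 norm 0.00521536192416212 resid [-0.1   0.04  0.17]
[[-0.01,0.0,0.13,-0.0,-0.0,0.0]]
```

View pics/w12.png

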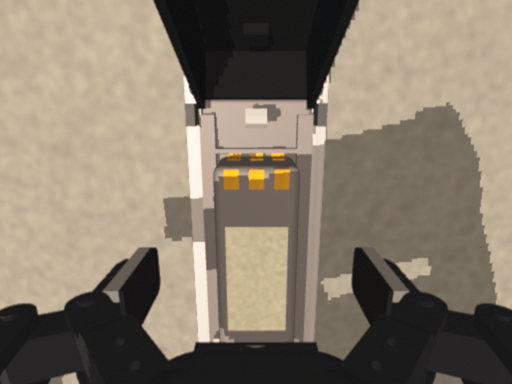

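The pack is centred between the fingers (columns 215–298 against a finger midpoint of 256). I'll drop another 5 mm and grip.

Call:
jog_arm --plan '[[[0,0,0.11,0,0,0],[0,0,0,0,0,0],[0,0,0,0,0,0]]]'

```text
time_s: 16.0
position: [0.5133, 0.2155, 0.0334]
tool_rot: [[0.998, -0.062, -0.001], [-0.062, -0.998, -0.0], [-0.001, 0.0, -1.0]]
ft_force: [0.5, 0.1, 1.0]
grip_width: 0.0853
```

Call:
jog_arm --plan '[[[0,0,0,0,0,0],[0,0,0,0,0,0],[0,0,0,0,0,0],[0,0,0,0,0,0],[0,0,0,0,0,0],[0,0,0,0,0,0],[0,0,0,0,0,0],[0,0,0,0,0,0],[0,0,0,0,0,0]]]' --grip -1.0 --squeeze 40

```text
time_s: 16.9
position: [0.5135, 0.2155, 0.0337]
tool_rot: [[0.998, -0.062, 0.0], [-0.062, -0.998, -0.0], [0.0, 0.0, -1.0]]
ft_force: [-0.4, -1.6, 4.1]
grip_width: 0.0342
```

```bash
python3 - <<'E'
from h import *
inu()
E
```

```text
t 16.9 in unit [13.7 -1.3 33.7] Rerr? [[1.0, 0.001, 0.0], [0.001, -1.0, -0.0], [0.0, 0.0, -1.0]] F [-0.4 -1.6  4.1] w 0.034198467259942536
```

Call:
jog_arm --plan '[[[0,0,-0.15,0,0,0],[0,0,-0.25,0,0,0],[0,0,-0.35,0,0,0],[0,0,-0.5,0,0,0],[0,0,-0.6,0,0,0],[0,0,-0.6,0,0,0],[0,0,-0.6,0,0,0],[0,0,-0.5,0,0,0],[0,0,-0.2,0,0,0],[0,0,0,0,0,0]]]'

```text
time_s: 17.9
position: [0.5136, 0.2156, 0.1844]
tool_rot: [[0.998, -0.062, 0.001], [-0.062, -0.998, 0.0], [0.001, -0.0, -1.0]]
ft_force: [0.0, -0.2, -2.4]
grip_width: 0.034
```

```bash
cat >> h.py <<'E'
B=np.array([.4992,-.2768,0]); BY=13.0
E
python3 - <<'E'
from h import *
inu()
im,d=vision.get_image('wrist'); save('w13.png',im)
steps([.4992,-.2768,.19],down(BY),20)
E
```

```text
t 17.9 in unit [ 13.8  -1.1 184.4] Rerr? [[1.0, 0.001, 0.001], [0.001, -1.0, 0.0], [0.001, -0.0, -1.0]] F [ 0.  -0.2 -2.4] w 0.03399332630489908
max 0.62 norm 0.024867649667791286 resid [-0.12  0.06  0.16]
[[0.02,0.62,-0.01,0.0,0.0,-0.1],[0.01,0.62,-0.01,0.0,0.0,-0.1],[0.0,0.62,-0.01,0.0,0.0,-0.1],[-0.01,0.61,-0.01,0.0,0.0,-0.1],[-0.02,0.61,-0.01,0.0,0.0,-0.1],[-0.02,0.61,-0.01,0.0,0.0,-0.1],[-0.03,0.61,-0.01,0.0,0.0,-0.09],[-0.04,0.61,-0.01,0.0,0.0,-0.1],[-0.05,0.61,-0.01,0.0,0.0,-0.09],[-0.06,0.61,-0.01,0.0,0.0,-0.1],[-0.07,0.61,-0.01,0.0,0.0,-0.09],[-0.08,0.61,-0.01,0.0,0.0,-0.1],[-0.09,0.61,-0.01,0.0,0.0,-0.09],[-0.09,0.61,-0.01,0.0,0.0,-0.1],[-0.1,0.61,-0.0,0.0,0.0,-0.09],[-0.11,0.61,-0.01,0.0,0.0,-0.1],[-0.12,0.61,-0.0,0.0,0.0,-0.09],[-0.13,0.6,-0.01,0.0,0.0,-0.1],[-0.14,0.6,-0.0,0.0,0.0,-0.09],[-0.16,0.6,-0.01,0.0,0.0,-0.1]]
```

View pics/w13.png

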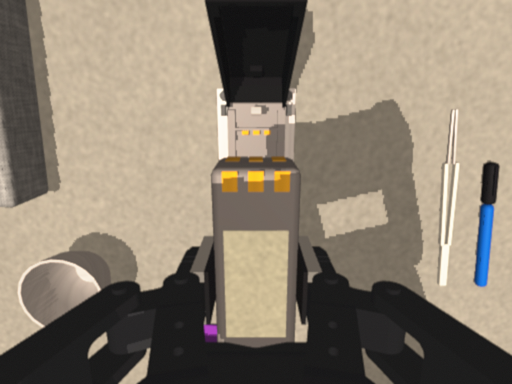

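The pack is held level and straight, with its contacts forward at (256,180), and the hood stays open. Moving to the charger.

Call:
jog_arm --plan '[[[0.02,0.4,-0.01,0,0,-0.1],[0.01,0.6,-0.01,0,0,-0.1],[0,0.62,-0.01,0,0,-0.1],[-0.01,0.61,-0.01,0,0,-0.1],[-0.02,0.61,-0.01,0,0,-0.1],[-0.02,0.61,-0.01,0,0,-0.1],[-0.03,0.61,-0.01,0,0,-0.09],[-0.04,0.61,-0.01,0,0,-0.1],[-0.05,0.61,-0.01,0,0,-0.09],[-0.06,0.61,-0.01,0,0,-0.1]]]'

```text
time_s: 18.95
position: [0.5064, -0.0212, 0.1862]
tool_rot: [[0.996, 0.085, -0.003], [0.085, -0.996, 0.001], [-0.003, -0.001, -1.0]]
ft_force: [-0.8, 0.3, -2.6]
grip_width: 0.0343
```

Call:
jog_arm --plan '[[[-0.07,0.61,-0.01,0,0,-0.09],[-0.08,0.61,-0.01,0,0,-0.1],[-0.09,0.61,-0.01,0,0,-0.09],[-0.09,0.61,-0.01,0,0,-0.1],[-0.1,0.61,0,0,0,-0.09],[-0.11,0.61,-0.01,0,0,-0.1],[-0.12,0.61,0,0,0,-0.09],[-0.13,0.6,-0.01,0,0,-0.1],[-0.14,0.5,0,0,0,-0.09],[-0.14,0.3,0,0,0,-0.1]]]'

```text
time_s: 19.95
position: [0.4968, -0.2525, 0.1883]
tool_rot: [[0.974, 0.225, -0.003], [0.225, -0.974, 0.001], [-0.002, -0.002, -1.0]]
ft_force: [0.1, 0.3, -2.5]
grip_width: 0.0341
```

Call:
jog_arm --plan '[[[0,0,0,0,0,0],[0,0,0,0,0,0],[0,0,0,0,0,0]]]'

```text
time_s: 20.25
position: [0.4974, -0.2504, 0.1895]
tool_rot: [[0.974, 0.226, -0.001], [0.226, -0.974, 0.001], [-0.001, -0.001, -1.0]]
ft_force: [0.2, 0.0, -1.9]
grip_width: 0.0342
```

```bash
cat >> h.py <<'E'
def inb():
    o=env.observe(); R=Ro.from_euler('z',BY,degrees=True).as_matrix()
    print('t',o['time_s'],'in bay',(R.T@(o['position']-B)*1000).round(1),(R.T@o['tool_rot']).round(3).tolist(),'F',o['ft_force'].round(1),'w',o['grip_width'])
E
python3 - <<'E'
from h import *
inb()
im,d=vision.get_image('wrist'); save('w14.png',im); W=cloud('wrist',d); np.savez('w14.npz',im=im,d=d,W=W)
Rb=Ro.from_euler('z',BY,degrees=True).as_matrix()
q=(W-B)@Rb*1000
v,u=np.mgrid[0:384,0:512]
# charger rim
m=(q[...,2]>27)&(q[...,2]<60)&(q[...,0]>-100)&(q[...,0]<100)&(q[...,1]>-90)&(q[...,1]<190)
s=q[m]; r=cv2.minAreaRect(s[:,:2].astype(np.float32)); print('rim',r)
m=(q[...,2]>14)&(q[...,2]<27)&(abs(q[...,0])<60)&(abs(q[...,1])<30)&(im.max(2)<70)
s=q[m]; print('floor',len(s),np.percentile(s[:,0],[1,99]),np.percentile(s[:,1],[1,5,95,99]),np.median(s[:,2]) if len(s) else '')
steps(B+[0,0,.10],down(BY),5)
E
```

```text
t 20.25 in bay [  4.2  26.1 189.5] [[1.0, 0.001, -0.001], [0.001, -1.0, 0.001], [-0.001, -0.001, -1.0]] F [ 0.2  0.  -1.9] w 0.03417374695802772
rim ((1.0309066772460938, 44.356666564941406), (192.32960510253906, 129.39646911621094), 89.90821838378906)
floor 1399 [-44.01778276  46.08961758] [-20.44094149 -19.84578967  18.46340423  20.45615124] 21.503813144099663
max 0.45 norm 0.01875313307156967 resid [-0.21  0.1   0.16]
[[-0.02,0.13,0.45,-0.0,0.0,0.0],[-0.02,0.13,0.45,-0.0,0.0,0.0],[-0.02,0.13,0.45,-0.0,0.0,0.0],[-0.02,0.13,0.45,-0.0,0.0,0.0],[-0.03,0.13,0.44,-0.0,0.0,0.01]]
```

View pics/w14.png

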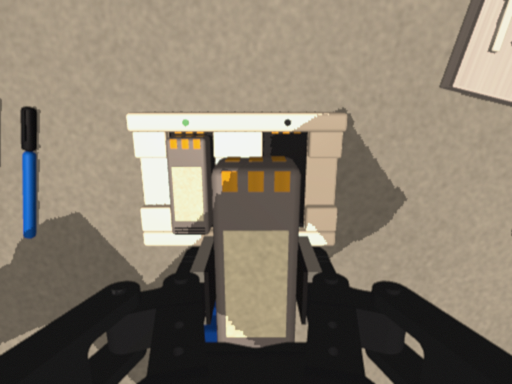

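```bash
python3 - <<'E'
from h import *
z=np.load('w14.npz'); W=z['W']
Rb=Ro.from_euler('z',BY,degrees=True).as_matrix(); q=(W-B)@Rb*1000
q=q-np.array([4.2,26.1,189.5])
m=(q[...,2]>10)&(q[...,2]<32)&(abs(q[...,1])<25)&(abs(q[...,0])<60)
m[:,:205]=0;m[:,310:]=0
s=q[m]; top=s[abs(s[:,2]-np.median(s[:,2]))<3]
print(np.median(s[:,2]),s.min(0),s.max(0), np.percentile(top[:,0],[1,99]),np.percentile(top[top[:,0]>25][:,1],[1,99]))
steps(B+Rb@np.array([.0007,.0002,.10]),down(BY),5)
E
```

```text
21.730493805196517 [-35.89162025 -22.21106045  10.06516324] [45.19774052 23.41953694 31.98989122] [-33.15597946  44.2559199 ] [-15.5225339   18.08659707]
max 0.45 norm 0.01875313307156967 resid [-0.07 -0.07  0.16]
[[-0.02,0.13,0.45,-0.0,0.0,0.0],[-0.02,0.13,0.45,-0.0,0.0,0.0],[-0.02,0.13,0.45,-0.0,0.0,0.0],[-0.01,0.13,0.45,-0.0,0.0,0.0],[-0.02,0.13,0.44,-0.0,0.0,0.01]]
```

Call:
jog_arm --plan '[[[-0.02,0.14,0.45,0,0,0],[-0.02,0.14,0.45,0,0,0],[-0.02,0.13,0.45,0,0,0],[-0.01,0.13,0.45,0,0,0],[-0.02,0.13,0.44,0,0,0.01],[0,0,0,0,0,0],[0,0,0,0,0,0],[0,0,0,0,0,0]]]'

```text
time_s: 21.1
position: [0.5004, -0.2781, 0.1015]
tool_rot: [[0.975, 0.224, 0.001], [0.224, -0.975, -0.001], [0.001, 0.001, -1.0]]
ft_force: [0.2, -0.4, -1.6]
grip_width: 0.0343
```

```bash
python3 - <<'E'
from h import *
inb()
Rb=Ro.from_euler('z',BY,degrees=True).as_matrix()
im,d=vision.get_image('wrist'); save('w15.png',im)
steps(B+Rb@np.array([.001,-.0003,.045]),down(BY),4)
E
```

```text
t 21.1 in bay [  0.9  -1.5 101.5] [[1.0, -0.001, 0.001], [-0.001, -1.0, -0.001], [0.001, 0.001, -1.0]] F [ 0.2 -0.4 -1.6] w 0.03425776130999985
max 0.36 norm 0.014405554484295285 resid [-0.11 -0.14  0.13]
[[0.0,-0.01,0.35,0.0,-0.0,-0.0],[0.0,-0.01,0.35,0.0,-0.0,-0.0],[0.0,-0.01,0.36,0.01,-0.0,-0.0],[0.0,-0.0,0.35,0.0,-0.01,-0.0]]
```

View pics/w15.png

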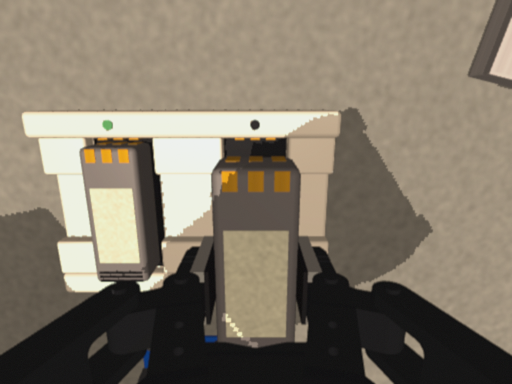

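The pack sits over the empty bay, aligned and with its contacts at the bay's contact end. Lowering to just inside the walls.

Call:
jog_arm --plan '[[[0,-0.01,0.35,0,0,0],[0,-0.01,0.35,0,0,0],[0,-0.01,0.36,0.01,0,0],[0,0,0.33,0,-0.01,0],[0,0,0,0,0,0],[0,0,0,0,0,0],[0,0,0,0,0,0]]]'

```text
time_s: 21.85
position: [0.5, -0.2774, 0.0457]
tool_rot: [[0.975, 0.224, -0.001], [0.224, -0.975, -0.0], [-0.001, -0.0, -1.0]]
ft_force: [-0.8, 0.6, -2.4]
grip_width: 0.0346
```

```bash
python3 - <<'E'
from h import *
inb()
Rb=Ro.from_euler('z',BY,degrees=True).as_matrix()
im,d=vision.get_image('wrist'); save('w16.png',im)
steps(B+Rb@np.array([.001,-.0003,.033]),down(BY),4)
E
```

```text
t 21.85 in bay [ 0.7 -0.7 45.7] [[1.0, -0.001, -0.001], [-0.001, -1.0, 0.0], [-0.001, -0.0, -1.0]] F [-0.8  0.6 -2.4] w 0.03458691538685871
max 0.08 norm 0.0032496153618543845 resid [ 0.01  0.01 -0.18]
[[0.0,-0.0,0.08,-0.0,0.0,-0.0],[0.0,-0.0,0.08,-0.0,0.0,-0.0],[0.0,-0.0,0.08,-0.0,0.0,-0.0],[0.01,-0.01,0.08,-0.0,0.01,-0.01]]
```

View pics/w16.png

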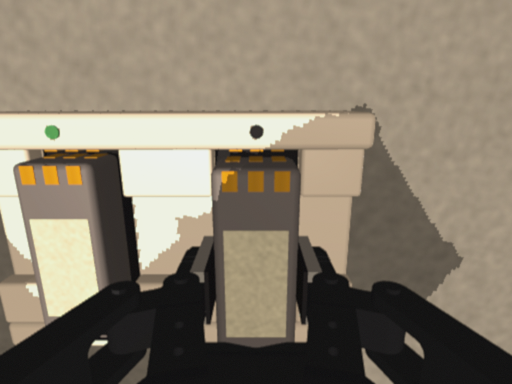

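Call:
jog_arm --plan '[[[0,0,0.08,0,0,0],[0,0,0.08,0,0,0],[0,0,0.08,0,0,0],[0,-0.01,0.08,0,0,0],[0,0,0.03,0,0,0],[0,0,0,0,0,0],[0,0,0,0,0,0]]]'

```text
time_s: 22.6
position: [0.4995, -0.2767, 0.0308]
tool_rot: [[0.975, 0.224, -0.002], [0.224, -0.975, 0.001], [-0.002, -0.001, -1.0]]
ft_force: [-0.3, -0.0, -2.2]
grip_width: 0.0344
```

Call:
jog_arm --plan '[[[0,0,0.03,0,0,0],[0,0,0,0,0,0],[0,0,0,0,0,0]]]'

```text
time_s: 22.9
position: [0.4996, -0.2768, 0.0297]
tool_rot: [[0.975, 0.224, -0.002], [0.224, -0.975, 0.001], [-0.002, -0.001, -1.0]]
ft_force: [-1.2, -0.1, -0.7]
grip_width: 0.0342
```

Call:
jog_arm --plan '[[[0,0,0.02,0,0,0],[0,0,0,0,0,0],[0,0,0,0,0,0]]]'

```text
time_s: 23.2
position: [0.4997, -0.2768, 0.0297]
tool_rot: [[0.975, 0.224, -0.001], [0.224, -0.975, 0.0], [-0.001, -0.0, -1.0]]
ft_force: [-2.8, 1.1, 6.7]
grip_width: 0.0343
```

```bash
python3 - <<'E'
from h import *
inb()
im,d=vision.get_image('wrist'); save('w17.png',im)
W=cloud('wrist',d); Rb=Ro.from_euler('z',BY,degrees=True).as_matrix(); q=(W-B)@Rb*1000
for y0 in (0,88):
    m=(abs(q[...,1]-y0)<12)&(q[...,0]>0)&(q[...,0]<40); s=q[m]; print(y0,np.median(s[:,2]))
E
```

```text
t 23.2 in bay [ 0.4 -0.1 29.7] [[1.0, -0.001, -0.001], [-0.001, -1.0, 0.0], [-0.001, -0.0, -1.0]] F [-2.8  1.1  6.7] w 0.034327322912159335
0 52.082709996138625
88 51.370855618477954
```

View pics/w17.png

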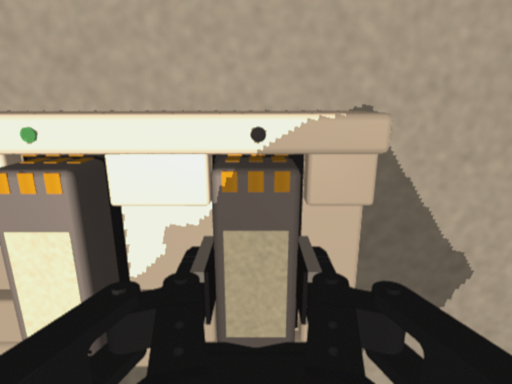

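Contact is firm (6.7 N up) and the pack top (52 mm) matches the charging pack (51 mm), so the pack is down. Release and retreat.

Call:
jog_arm --plan '[[[0,0,0,0,0,0],[0,0,0,0,0,0],[0,0,0,0,0,0],[0,0,0,0,0,0],[0,0,0,0,0,0]]]' --grip 0.4

```text
time_s: 23.75
position: [0.4995, -0.2766, 0.0287]
tool_rot: [[0.975, 0.224, -0.002], [0.224, -0.975, 0.001], [-0.002, -0.001, -1.0]]
ft_force: [-0.1, -0.1, -0.2]
grip_width: 0.0602
```

Call:
jog_arm --plan '[[[0,0,-0.2,0,0,0],[0,0,-0.4,0,0,0],[0,0,-0.6,0,0,0],[0,0,-0.8,0,0,0],[0,0,-0.8,0,0,0],[0,0,-0.8,0,0,0],[0,0,-0.8,0,0,0],[0,0,-0.6,0,0,0],[0,0,0,0,0,0],[0,0,0,0,0,0]]]'

```text
time_s: 24.75
position: [0.4997, -0.2767, 0.229]
tool_rot: [[0.975, 0.224, -0.002], [0.224, -0.975, 0.001], [-0.002, -0.001, -1.0]]
ft_force: [0.2, -0.9, -0.4]
grip_width: 0.0596
```

```bash
python3 - <<'E'
from h import *
inb()
im,d=vision.get_image('wrist'); save('w18.png',im); W=cloud('wrist',d)
ims,_=vision.get_image('scene'); save('s18.png',ims)
Rb=Ro.from_euler('z',BY,degrees=True).as_matrix(); q=(W-B)@Rb*1000
for y0 in (0,88):
    m=(abs(q[...,1]-y0)<25)&(abs(q[...,0])<60)&(abs(q[...,2]-52)<3.5)&(im.min(2)<200)&((q[...,0]<47))
    n,l,st,c=cv2.connectedComponentsWithStats(m.astype(np.uint8)); k=1+np.argmax(st[1:,4]); s=q[l==k]
    print(y0,len(s),cv2.minAreaRect(s[:,:2].astype(np.float32)),np.median(s[:,2]),[np.median(s[(s[:,0]>a)&(s[:,0]<a+20)][:,2]).round(1) for a in (-45,-20,0,22)])
m=(q[...,2]>27)&(q[...,2]<60)&(abs(q[...,0])<100)&(q[...,1]>-90)&(q[...,1]<190)
print('rim',cv2.minAreaRect(q[m][:,:2].astype(np.float32)))
E
```

```text
t 24.75 in bay [  0.5  -0.  229. ] [[1.0, -0.001, -0.002], [-0.001, -1.0, 0.001], [-0.002, -0.001, -1.0]] F [ 0.2 -0.9 -0.4] w 0.05959495752114922
0 2835 ((0.5290641784667969, 1.8219852447509766), (88.51648712158203, 34.4779167175293), 0.05633874237537384) 50.34574412570984 [np.float64(50.4), np.float64(50.4), np.float64(50.4), np.float64(50.2)]
88 2765 ((-0.4554595947265625, 88.79071044921875), (34.627994537353516, 88.87651824951172), 89.54134368896484) 50.49449677694268 [np.float64(50.6), np.float64(50.5), np.float64(50.6), np.float64(50.4)]
rim ((-0.1589813232421875, 44.7124137878418), (192.09912109375, 129.31002807617188), 89.91561889648438)
```

View pics/w18.png

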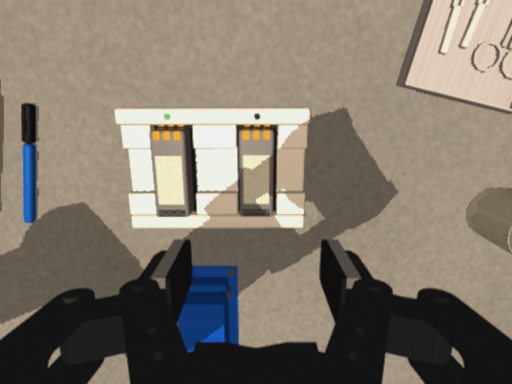

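View pics/s18.png

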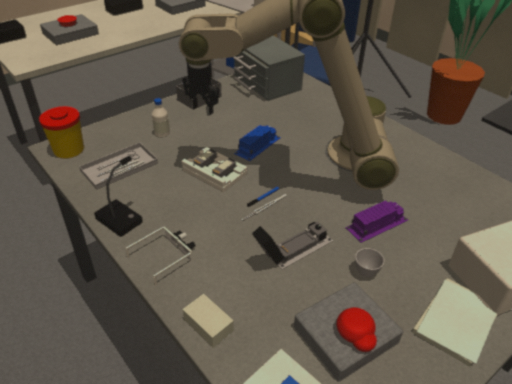

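Both packs lie level at the same height (50.3 and 50.5 mm) with their contacts at the back wall. The hood is still open and nothing else has moved. Handing in.

```bash
python3 - <<'E'
from h import *
print(close_job())
E
```

```text
the job is handed in; nothing more can be done
None
```

The job is handed in: the flat pack is in the charger's empty bay and the hood is leaning back on its stop. It took about 25 s of the 54 s allowed.

**What I did:**
- I squeezed both nose buttons together and the hood sprang up to about 0.46 rad.
- I pushed its front edge up and over with the closed fingers until it fell back and stayed open.
- I lifted the pack straight out and lowered it into the empty bay until the wrist felt the floor (about 7 N). Then I released it and withdrew.

**Last checks:**
- **Height:** both packs read the same height, 50.3 and 50.5 mm at the top. That is about 1.5 mm under the nominal 52 mm for both, so it looks like camera bias. The pack lies flat along its length.
- **Turn and contacts:** the pack is turned within about 0.5° of the charging pack. Its contacts are at the same end.
- **Position:** the pack is within about 1 mm of the bay centre, allowing for the camera's sideways offset. The uncorrected camera reading was 1.8 mm to the side.
- **Surroundings:** in the last scene picture the hood is open and the charging pack, loupes and other things look undisturbed. I judged that by eye and did not measure it.

**What did not go to plan:** my first approach to the buttons, tilted 30°, ran joint 6 to the end of its range and stopped without touching anything. I redid it at 12°.

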